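# Hang the colour sample panel on the shop's snap hook

## Robot

A 6-joint arm with a two-finger parallel gripper is mounted at the origin on the work surface. World frame = base frame: x ahead of the robot, y to its left, z up, the work surface at z = 0. Lengths are in mm, angles in rad, forces in N, time in s.
With the tool pointing down it reaches from about 300 to 775 mm from the base axis. Payload 14.6 kg.
Tool frame: the origin (TCP) lies midway between the tips of the shut fingers; the grasp point (between the pads) lies 19 mm behind it (pinch_z is the distance from the TCP to the grasp point, in mm); z points along the fingers, y is the direction in which the jaws open and shut (so a half turn about z gives the same grasp; the last joint's range is limited). The gripper opens to 94 mm and grips with 3 to 60 N. Pads are 16 mm wide; open, the fingers measure 119 mm over their backs; the gripper's body (75 mm by 177 mm) begins 78 mm behind the grasp point.
Start: joints at [-1.34, 0.3, 1.521, -0, 1.321, -0.067], TCP at [161.373, -525.783, 205.446] pointing down, gripper open.
Joint ranges: [-3.03, 3.03], [-0.79, 2.21], [0.23, 2.52], [-1.04, 4.18], [0, 3.07], [-2.55, 2.55]. Speed limits (rad/s): [2.22, 2.22, 2.57, 3.14, 3.14, 3.14].

## Interface

Orientations are given as [roll, pitch, yaw] about the fixed x, y, z axes, in that order (R = Rz(yaw) Ry(pitch) Rx(roll)).
In Python, from cell import read_state, camera, sign_off, pinch_z gives the robot as it stands. The module is installed in compiled form; this text tells all that it offers.
- The arm moves only by the tool servo_tool, never from a script. Its argument "series" is a list of rows, each a list of 6 numbers: the shift along the tool's x, y, z in cm, then the turn, a rotation vector about the tool's x, y, z in rad. In form: [[tx, ty, tz, rx, ry, rz], ...]. A call has exactly 10 rows; each row is the pose to reach, as a shift and turn from the pose commanded when the call began, along the tool's axes at that moment; what a row does not reach only later rows make up. A row lasts 1/12 s, in which the tool goes at most 41.7 mm and 7.16 degrees, less where a joint would pass 70% of its speed; a pose out of reach is approached as far as the arm can. A call with a gripper value outside its range is refused whole. "gripper" is the finger opening in cm, from 0 to 9.4, set as the call begins (left out, the last holds). The fingers move at their own pace and stop on an object; "grip_force" is the grip in N (left out, the last holds). Time passes only in rows, so rows that repeat a pose let the fingers close, or fill a call up. It gives the time, the measured TCP pose, the force and the opening at its end, in the units of the state.
- read_state(): the state, without advancing time (a new reading comes with each control period).
- camera(name): name is "side" or "top" or "wrist"; returns a dict with "pixels" (384x512x3 uint8, red, green, blue), "fx", "fy", "cx", "cy" (pixels), "k1" (the pictures are not rectified: a ray, as slopes to the right and down, at radius r is drawn at 1 + k1 r^2 times it, then the intrinsics apply), "pose" (4x4, takes a point from camera to world coordinates); the wrist camera has in their place "mount" (4x4, takes a point from camera to tool coordinates, whose origin is the TCP and whose axes are the flange's). Camera axes: x right, y down, z forward; pixel columns grow to the right and rows downward; lengths in mm; the calibration is good to about 2 mm. A picture is of the moment at which its call begins: read the wrist's pose just before it. There is no depth.
- sign_off(): hands the job in, once; it reports no verdict.
The state is a dict: "clock": time; "joints": joint angles; "qd": joint speeds; "effort": joint torques, N m; "eef_pos": TCP position; "eef_rot": TCP orientation; "wrist_force": force on the tool from outside, world axes, zero at the start; "moment": the same for the moment, N m; "finger_gap": finger opening in mm.
Only numpy, scipy, OpenCV 4.12 (cv2) and the standard library are available. Lean on these libraries where they do the work, as an engineer would, in place of code of your own. Each camera call takes 0.05 s, during which the arm holds its last target.

## Task

Lift the colour sample panel out of its wooden holder and hang it on the green stand's hook with the colour swatches facing outward, away from the post. Push its staple gently down over the hook's prong until it is fully home on the arm and the orange barb has snapped out above it. Do not drop it on; the hook bends above 20 N, so feel your way down, then let go and leave the rest of the counter as it is.

Things in the scene. Friction and masses are not known exactly. Their poses are not given: they have to be found in the camera images.
- panel: Rigid colour sample panel, 0.09 kg, 5 mm thick (x), 90 wide (y), 130 high (z). Origin: middle of its bottom edge. +x: out of the white marked face with six swatches; the grey back (-x) has a steel staple. Its top 48 mm are plain: grip there from above across the thickness, fingertips at most 30 mm below the top edge, clear of the prong. Starts upright in the holder, bottom 15 mm above the counter.
- staple (a point): Middle of the lower mouth of the staple, an upright loop on the panel's back, open above and below, 14 mm high (68 to 82 mm above the panel's bottom). Opening 8 mm (x) by 14 mm (y) between the panel's back and the staple's rear wall; walls 3 mm, 20 mm wide outside. This point is 6.5 mm behind (-x of) the panel's mid thickness, y = 0. Axes as the panel's.
- holder: Fixed square wooden block, 110 by 110 mm, 40 high, origin under its centre, with two slots crossing at its centre, open at the top and at both ends: 8 mm wide, 25 deep, one along its y, one along its x. The panel stands in the slot along y, its axes along the holder's; draw it straight up. The other slot is free to set the panel down for a regrasp, if the wrist lacks range.
- stand: Fixed display stand; origin under its post, at counter level; +x is outward. Dark base 14 mm thick (x -45 to 115, y +-60 mm); green post 16 by 22 mm, 160 high. A black clamp on it holds the aluminium hook: a level arm 24 mm wide, 10 thick, out to x = 78 mm, and at its end a flat upright prong (x 72 to 78, y +-6 mm, round top) 34 mm high above the arm's top. The hook does not move in use.
- hook_nominal (a point): Point on the stand on the prong's axis (stand x 75, y 0), 130 mm above the counter: the mean height of the arm's top. The clamp sits anywhere up to 24 mm above or below it, NOT reported: feel or see it. Home: the staple round the prong and resting on the arm, staple point on this vertical line at the arm's top. Play 1 mm each way; the round tip guides in errors of about 2 mm. Axes as the stand's.
- barb (a joint): Orange sprung barb on the prong's rear face (post side), hinged 31 mm above the arm's top, free lower end 16 mm above it. 0 rad: sprung out 4.5 mm; about 0.15 with the staple on it. A descending staple presses it back over the last 28 mm or so, resisting with up to 13 N at first and 2 to 7 N later; with the staple within 1.5 mm of the arm it snaps back to 0 above it.
- tin: Bystander: steel paint tin with blue band, 72 mm across, 85 mm high; origin under its centre.
- jar: Bystander: white jar with red lid, 56 mm across, 75 mm high; origin under its centre.
- varnish: Bystander: white bottle with black cap and yellow label, 52 mm across, 105 mm high; origin under its centre.
- brush: Bystander: flat paint brush lying on the counter beyond the work; long axis x.
Things that resemble listed ones, but are neither listed nor needed, are in the scene too. Several things have the shape of the holder; the one meant has the colours described above. There is more than one size of the stand; the job needs the smaller.

How it is judged (in metres and radians):
On the way, in this order (a step that is already met when the one before it is completed fails the run):
1. the panel is lifted clear out of the holder (z of panel in the frame of holder above 0.05 m), for 0.1 s.
2. the staple, over the prong, presses the barb back (value of joint barb above 0.09 rad and horizontal distance between staple and hook_nominal below 0.008 m), for 0.05 s.
At the end, for the whole second after the job is handed in: Panel hangs released and at rest: staple within 4 mm of the prong's axis each way, within 28 mm of the nominal arm height and resting on the arm itself, swatches away from the post, square to the stand within 0.22 rad, upright within 0.17 rad, barb sprung out (under 0.07 rad) (x of staple in the frame of hook_nominal between -0.004 and 0.004 m and y of staple in the frame of hook_nominal between -0.004 and 0.004 m and z of staple in the frame of hook_nominal between -0.028 and 0.028 m and x of stand in the frame of panel below -0.03 m and angle between the x axis of panel and the x axis of stand, either way round below 0.22 rad and angle between panel's own z axis and vertical below 0.17 rad and value of joint barb below 0.07 rad and contact force between panel and hook_c0 above 0.3 N and contact force between panel and the fingers below 0.05 N and linear speed of panel below 0.02 m/s); the robot touches nothing.
It fails at once if the stand or its hook is loaded with more than 20 N (contact force between anything else and stand above 20 N).
It fails at once if a bystander is pushed more than 30 mm or knocked over (distance of any of tin, jar, varnish, brush from where it was at the start of the episode above 0.03 m or angle between any of tin, jar, varnish's own z axis and vertical above 0.5 rad).
It fails at once if the panel is dropped onto the hook (falls freely there at over 0.3 m/s) (linear speed of panel above 0.3 m/s and contact force between panel and the fingers below 0.05 N and horizontal distance between staple and hook_nominal below 0.05 m).
It also fails if it takes over 72 s, if anything falls off the work surface, if the arm or the gripper's body presses on something with over 40 N, if the wrist force passes 120 N, or if a joint passes its speed limit or range.

## Working session

There is one attempt and no reset: what is moved stays moved. The work goes in short steps, Python scripts to look and compute and a tool call to move; the robot and the scene stay as the last step left them, time stands still between calls to the robot, and variables do not carry over. Pictures are saved under pics/ and viewed, and the job is handed in when it is done.

Besides the shell and the picture viewer there is one more tool, called as name(argument=value, ...) on one line, values as JSON. servo_tool: Moves the arm, as the interface text tells. Its arguments: {"type":"object","properties":{"series":{"type":"array"},"gripper":{"type":"number"},"grip_force":{"type":"number"}},"required":["series"]}

```bash
mkdir -p pics
python3 - <<'E'
from cell import *
import cv2,json,numpy as np
s=read_state();print(s)
try: print(pinch_z)
except Exception as e: print(e)
for n in ("side","top","wrist"):
    c=camera(n);cv2.imwrite(f"pics/{n}0.png",c["pixels"][:,:,::-1])
    print(n,{k:np.round(v,4).tolist() for k,v in c.items() if k!="pixels"})
E
```

```text
{'clock': 0.0, 'joints': array([-1.33957629e+00,  3.00494277e-01,  1.52154793e+00, -1.98022321e-05,
        1.32070744e+00, -6.65997774e-02]), 'qd': array([-0.00049001,  0.00039834, -0.00107758, -0.00072486, -0.00186868,
        0.00094451]), 'effort': array([-6.69790079e-04, -5.31799257e+01, -3.52739882e+01,  7.07957265e-02,
        2.43414275e-02, -1.22065353e-04]), 'eef_pos': array([ 161.32464826, -525.5447271 ,  204.88764064]), 'eef_rot': array([-3.14043694e+00, -5.78610294e-05,  2.97824689e-01]), 'wrist_force': array([-1.14983639, -0.25908394, -0.59103587]), 'moment': array([-0.01140897,  0.01292633, -0.03628655]), 'finger_gap': 93.65531869972283}
18.8
side {'fx': 436.2118, 'fy': 436.2118, 'cx': 253.6803, 'cy': 195.4553, 'k1': -0.1441, 'pose': [[-0.7557, -0.3808, 0.5328, -326.1539], [-0.6549, 0.4391, -0.6151, 910.0042], [0.0002, -0.8138, -0.5812, 964.5574], [0.0, 0.0, 0.0, 1.0]]}
top {'fx': 386.1787, 'fy': 386.1787, 'cx': 256.0217, 'cy': 196.4872, 'k1': 0.0267, 'pose': [[0.0217, -0.9981, 0.0583, 405.7873], [-0.9997, -0.022, -0.0057, 13.1666], [0.0069, -0.0582, -0.9983, 1321.5545], [0.0, 0.0, 0.0, 1.0]]}
wrist {'fx': 273.255, 'fy': 273.255, 'cx': 255.3412, 'cy': 196.263, 'k1': 0.0126, 'mount': [[0.001, -0.9712, -0.2383, 68.8435], [1.0, 0.0007, 0.0013, -0.1199], [-0.0011, -0.2383, 0.9712, -179.6717], [0.0, 0.0, 0.0, 1.0]]}
```

View pics/side0.png

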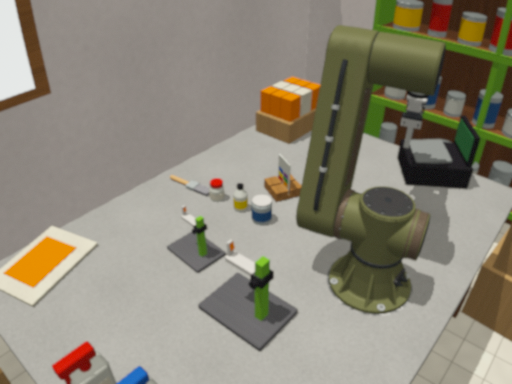

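View pics/top0.png

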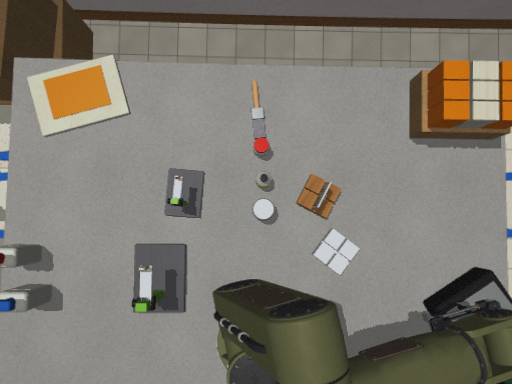

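View pics/wrist0.png

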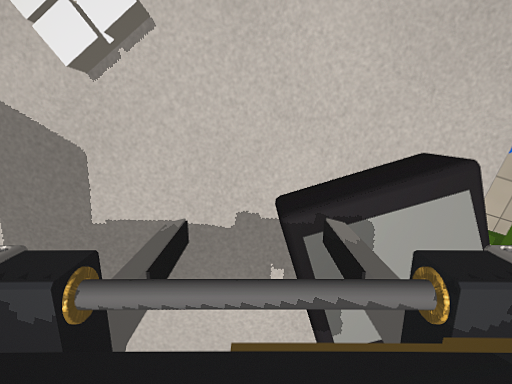

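```bash
cat > h.py <<'E'
import numpy as np,cv2
from cell import *
from scipy.spatial.transform import Rotation as R
def Rm(rpy): return R.from_euler('xyz',rpy).as_matrix()
def cam(n):
    s=read_state();c=camera(n)
    if n=="wrist":
        T=np.eye(4);T[:3,:3]=Rm(s["eef_rot"]);T[:3,3]=s["eef_pos"];c["pose"]=T@c["mount"]
    return c
def proj(c,P):
    P=np.atleast_2d(P);q=(P-c["pose"][:3,3])@c["pose"][:3,:3]
    a=q[:,:2]/q[:,2:];r2=(a**2).sum(1,keepdims=True);a=a*(1+c["k1"]*r2)
    return a*[c["fx"],c["fy"]]+[c["cx"],c["cy"]]
def ray(c,uv):
    d=(np.array(uv,float)-[c["cx"],c["cy"]])/[c["fx"],c["fy"]];a=d.copy()
    for _ in range(20): a=d/(1+c["k1"]*(a**2).sum())
    v=c["pose"][:3,:3]@[a[0],a[1],1];return c["pose"][:3,3],v/np.linalg.norm(v)
def atz(c,uv,z):
    o,v=ray(c,uv);return o+v*(z-o[2])/v[2]
def crop(c,x0,y0,x1,y1,k,fn,pts=None):
    im=cv2.resize(np.ascontiguousarray(c["pixels"][y0:y1,x0:x1,::-1]),None,fx=k,fy=k,interpolation=cv2.INTER_CUBIC)
    if pts is not None:
        for p in pts:
            q=(int((p[0]-x0+.5)*k),int((p[1]-y0+.5)*k));cv2.circle(im,q,2,(255,0,255),-1)
    cv2.imwrite(fn,im)
E
python3 - <<'E'
from h import *
t=cam("top");s=cam("side")
crop(t,150,150,220,230,8,"pics/t_st.png")
crop(t,230,160,360,225,6,"pics/t_ho.png")
crop(s,155,190,245,280,6,"pics/s_st.png")
crop(s,225,140,315,230,6,"pics/s_ho.png")
E
```

```text
(no output)
```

View pics/t_st.png

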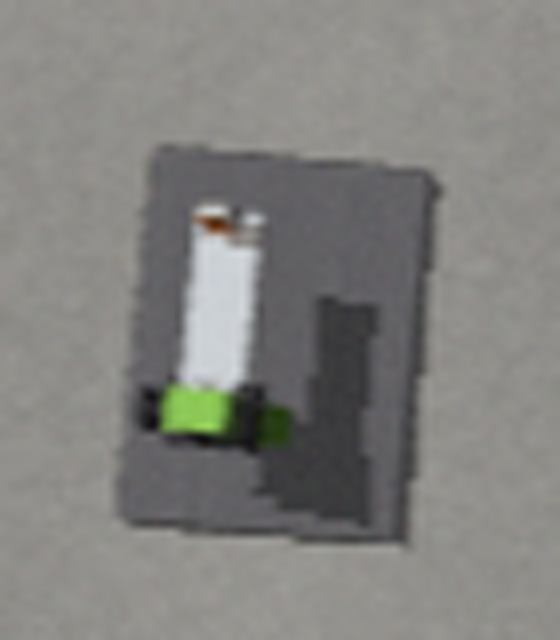

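View pics/t_ho.png

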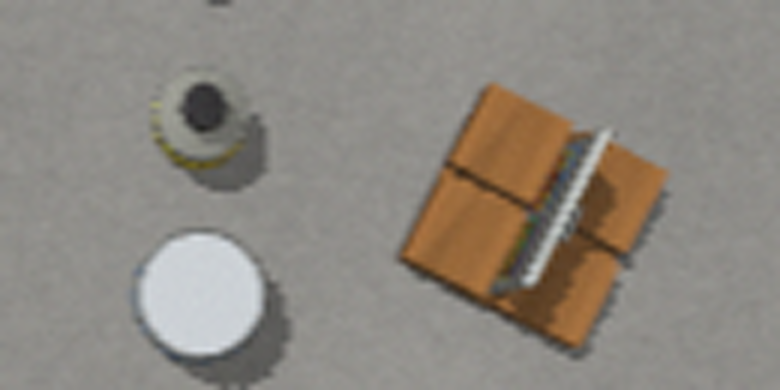

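View pics/s_st.png

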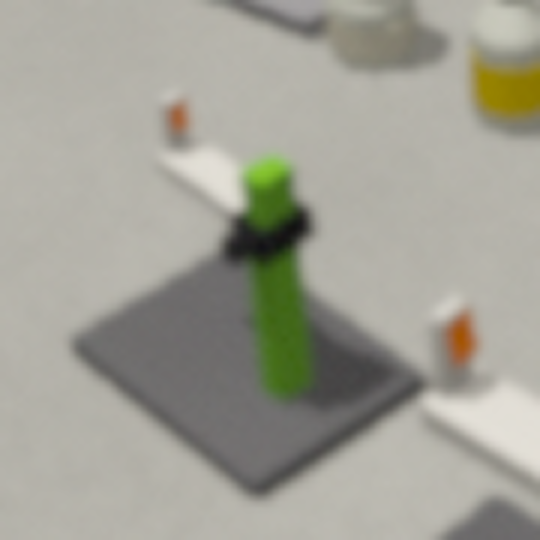

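View pics/s_ho.png

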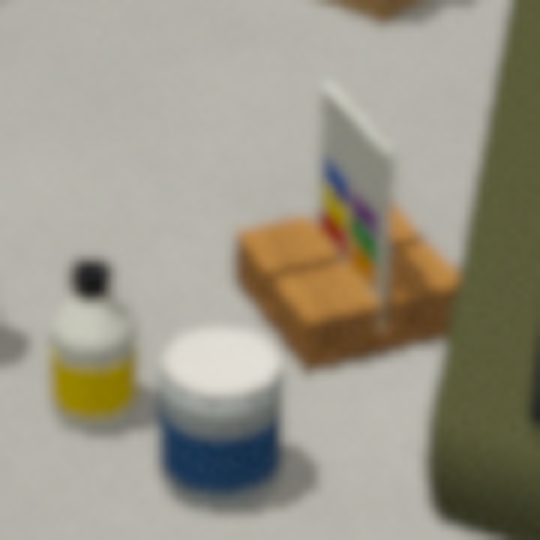

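Run:
```python
from h import *
from scipy.optimize import least_squares
t=cam("top");s=cam("side")
def T(x0,y0,k,u): return np.array(u)/k+[x0,y0]-0.5
def w(p,L):
    c,si=np.cos(p[2]),np.sin(p[2]);L=np.array(L,float)
    return np.c_[p[0]+c*L[:,0]-si*L[:,1],p[1]+si*L[:,0]+c*L[:,1],L[:,2]]
def fit(obs,p0):
    f=lambda p:np.concatenate([(proj(c,w(p,L))-uv).ravel() for c,L,uv in obs])
    r=least_squares(f,p0);print(np.round(r.x,3),np.degrees(r.x[2]));print(np.round(r.fun.reshape(-1,2),1).tolist());return r.x
# holder: panel x points image up-left ; y axis = image down-left
a=55
Lh=[[a,a,40],[a,-a,40],[-a,-a,40],[-a,a,40]] 
# world corners: up-left of image... top px: (400,258)left,(490,83)top,(668,172)right,(580,348)bottom
ut=T(230,160,6,[[400,258],[490,83],[668,172],[580,348]])
h=fit([(t,Lh,ut),(s,[Lh[0],Lh[3]],T(225,140,6,[[305,335],[465,283]]))] if 0 else [(t,Lh,ut)],[500,-150,1.1])
# panel top edge ends z=145
print(w(h,[[0,45,145],[0,-45,145]]), proj(t,w(h,[[0,45,145],[0,-45,145]])), T(230,160,6,[[530,285],[607,132]]))
sp=proj(s,w(h,Lh)); crop(s,225,140,315,230,6,"pics/s_ho1.png",np.r_[sp,proj(s,w(h,[[0,45,145],[0,-45,145],[0,45,15]]))])
# stand: base corners z=14 
Ls=[[115,60,14],[115,-60,14],[-45,-60,14],[-45,60,14]]
us=T(150,150,8,[[155,145],[435,172],[408,542],[120,522]])
us2=T(155,190,6,[[73,343],[258,490],[418,383]]) # side
st=fit([(t,Ls,us),(t,[[8,11,160],[8,-11,160],[-8,-11,160],[-8,11,160]],T(150,150,8,[[165,387],[233,390],[228,435],[162,432]]))],[480,220,-.1])
print(proj(s,w(st,Ls)),us2)
for z in range(106,155,6):
    print(z,proj(t,w(st,[[78,12,z],[78,-12,z],[75,0,z+34]])).round(1).tolist(),proj(s,w(st,[[78,12,z],[78,-12,z],[75,0,z+34]])).round(1).tolist())
print("tip obs side",T(155,190,6,[[175,92]]),"arm end corner left",T(155,190,6,[[157,160]]),"top arm left/right end",T(150,150,8,[[192,210],[265,215]]))
np.save("hs.npy",np.array([h,st]))
```

```text
[ 489.09  -202.048    1.121] 64.25567445175518
[[0.2, 0.1], [-0.0, -0.1], [-0.1, -0.0], [-0.1, 0.1]]
[[ 448.55707264 -182.50166066  145.        ]
 [ 529.62378617 -221.59370534  145.        ]] [[317.81369692 206.35360786]
 [330.92113531 180.159285  ]] [[317.83333333 207.        ]
 [330.66666667 181.5       ]]
[ 4.55082e+02  2.51333e+02 -5.70000e-02] -3.2579200232257737
[[-0.3, 0.1], [0.0, -0.4], [-0.7, 0.3], [-0.3, 0.0], [0.9, 0.0], [-0.3, 0.2], [-0.2, -0.1], [0.7, -0.3]]
[[166.28396661 246.40190389]
 [194.72909699 229.44655329]
 [226.9093047  252.07190753]
 [198.00583217 271.36105411]] [[166.66666667 246.66666667]
 [197.5        271.16666667]
 [224.16666667 253.33333333]]
106 [[176.3, 176.7], [183.9, 177.3], [178.0, 176.8]] [[182.2, 222.8], [188.2, 219.3], [184.8, 212.9]]
112 [[176.0, 176.5], [183.6, 177.1], [177.6, 176.6]] [[182.0, 221.3], [188.0, 217.9], [184.6, 211.4]]
118 [[175.6, 176.3], [183.3, 176.9], [177.2, 176.4]] [[181.8, 219.8], [187.8, 216.4], [184.4, 209.8]]
124 [[175.2, 176.1], [182.9, 176.7], [176.8, 176.2]] [[181.6, 218.3], [187.6, 214.9], [184.2, 208.3]]
130 [[174.8, 175.9], [182.6, 176.5], [176.4, 175.9]] [[181.4, 216.7], [187.5, 213.3], [184.0, 206.7]]
136 [[174.4, 175.7], [182.2, 176.3], [176.0, 175.7]] [[181.2, 215.2], [187.3, 211.8], [183.9, 205.1]]
142 [[174.0, 175.5], [181.8, 176.1], [175.6, 175.5]] [[181.0, 213.7], [187.1, 210.3], [183.7, 203.6]]
148 [[173.6, 175.2], [181.5, 175.9], [175.2, 175.3]] [[180.9, 212.1], [187.0, 208.8], [183.5, 202.0]]
154 [[173.2, 175.0], [181.1, 175.6], [174.8, 175.0]] [[180.7, 210.6], [186.8, 207.2], [183.3, 200.4]]
tip obs side [[183.66666667 204.83333333]] arm end corner left [[180.66666667 216.16666667]] top arm left/right end [[173.5   175.75 ]
 [182.625 176.375]]
```

View pics/s_ho1.png

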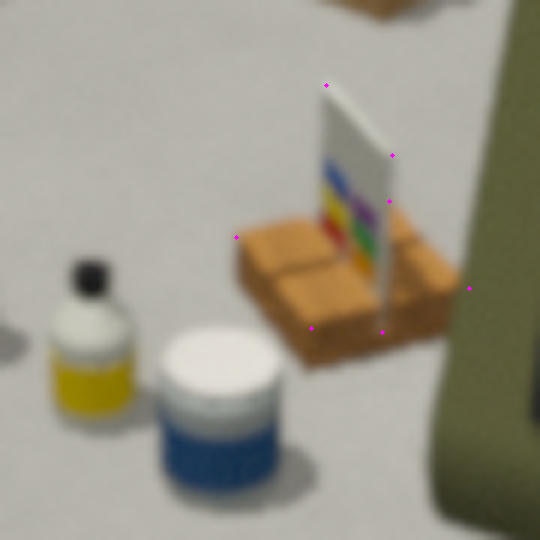

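```bash
cat > mv.py <<'E'
# plan: from commanded pose (cmd.npy: x,y,z,yaw) to target, n rows
from h import *
import sys,os
def getc(): return np.load("cmd.npy") if os.path.exists("cmd.npy") else np.array([161.373,-525.783,205.446,0.2978])
def rowof(tgt,c=None):
    c=getc() if c is None else c
    d=Rm([np.pi,0,c[3]]).T@(np.array(tgt[:3])-c[:3])/10
    return np.r_[d,0,0,-(tgt[3]-c[3])]
def apply(row,save=True):
    c=getc();row=np.array(row,float)
    p=c[:3]+Rm([np.pi,0,c[3]])@row[:3]*10
    n=np.r_[p,c[3]-row[5]]
    if save: np.save("cmd.npy",n)
    return n
E
python3 - <<'E'
from mv import *
c=getc()
tg=np.array([489.1,-202.0,235,2.692])
print(rowof(c+(tg-c)*0.5), rowof(tg))
E
```

```text
[ 20.4152777  -10.66852758  -1.4777       0.           0.
  -1.1971    ] [ 40.83055539 -21.33705515  -2.9554       0.           0.
  -2.3942    ]
```

servo_tool(series=[[2.04,-1.07,-0.15,0,0,-0.12],[4.08,-2.14,-0.3,0,0,-0.24],[6.12,-3.21,-0.45,0,0,-0.36],[8.16,-4.28,-0.6,0,0,-0.48],[10.2,-5.35,-0.75,0,0,-0.6],[12.24,-6.42,-0.9,0,0,-0.72],[14.28,-7.49,-1.05,0,0,-0.84],[16.32,-8.56,-1.2,0,0,-0.96],[18.36,-9.63,-1.35,0,0,-1.08],[20.4,-10.7,-1.5,0,0,-1.2]], gripper=9.4)

```text
clock: 1.18
eef_pos: [325.7, -362.7, 220.6]
eef_rot: [3.142, 0.0, 1.504]
wrist_force: [0.5, -1.1, -0.2]
finger_gap: 94.1
```

Run:
```python
from mv import *
print(apply([20.4,-10.7,-1.5,0,0,-1.2]))
s=read_state();print(s["eef_pos"],s["eef_rot"],s["clock"])
print(rowof([489.1,-202.0,235,2.692]))
```

```text
[ 324.99810195 -363.63545604  220.446         1.4978    ]
[ 325.65697235 -362.74805898  220.59808151] [3.14152249e+00 1.23637770e-04 1.50366882e+00] 1.1833
[17.31732134 15.18765675 -1.4554      0.          0.         -1.1942    ]
```

servo_tool(series=[[1.92,1.69,-0.16,0,0,-0.12],[3.84,3.38,-0.32,0,0,-0.24],[5.76,5.07,-0.48,0,0,-0.36],[7.68,6.76,-0.64,0,0,-0.48],[9.6,8.45,-0.8,0,0,-0.6],[11.52,10.14,-0.96,0,0,-0.72],[13.44,11.83,-1.12,0,0,-0.84],[15.36,13.52,-1.28,0,0,-0.96],[17.3,15.2,-1.45,0,0,-1.08],[17.3,15.2,-1.45,0,0,-1.194]])

```text
clock: 2.02
eef_pos: [491.4, -199.6, 235.1]
eef_rot: [3.141, 0.0, 2.7]
wrist_force: [-0.7, -0.5, -0.7]
finger_gap: 94.0
```

Run:
```python
from mv import *
print(apply([17.3,15.2,-1.45,0,0,-1.194]))
c=cam("wrist")
s=read_state();print(s["eef_pos"],s["eef_rot"],s["clock"],s["joints"])
h,st=np.load("hs.npy")
n=np.array([np.cos(h[2]),np.sin(h[2]),0]);y=np.array([-n[1],n[0],0]);o=np.array([h[0],h[1],0])
P=[o+a*n+b*y+[0,0,145] for a in(-2.5,2.5) for b in (45,-45)]
H=[o+55*a*n+55*b*y+[0,0,40] for a in(-1,1) for b in (1,-1)]
print(proj(c,P))
crop(c,0,0,512,384,1.5,"pics/w1.png",np.r_[proj(c,P),proj(c,H)])
```

```text
[ 489.21047105 -202.18175422  234.946         2.6918    ]
[ 490.27830361 -200.71201066  234.84995274] [ 3.14144665e+00 -7.83766769e-05  2.70868526e+00] 2.0667 [-4.57784792e-01  2.32918562e-01  1.53664924e+00  1.46894805e-04
  1.37210684e+00 -1.59570272e+00]
[[249.91687634 153.03633477]
 [249.53844214 238.88170686]
 [255.02814063 153.08396931]
 [254.26668588 238.92153851]]
```

View pics/w1.png

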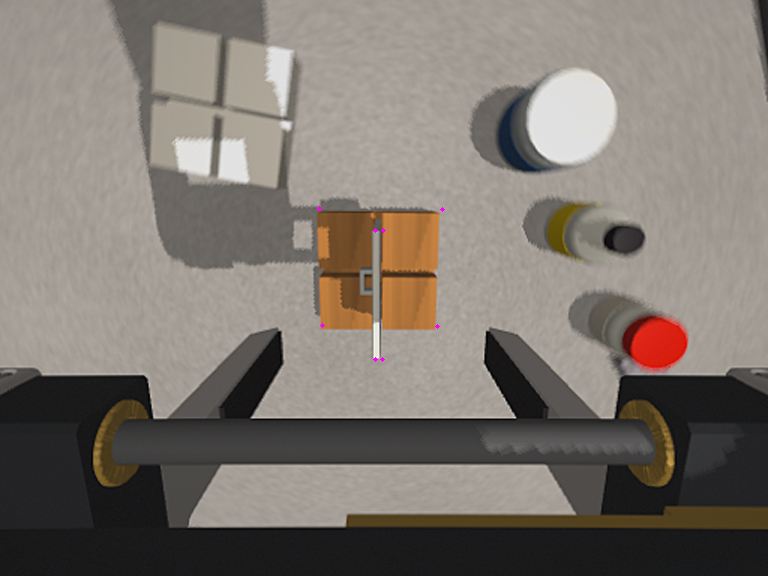

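servo_tool(series=[[0,0,1,0,0,0],[0,0,2,0,0,0],[0,0,3,0,0,0],[0,0,3.5,0,0,0],[0,0,3.5,0,0,0],[0,0,3.5,0,0,0],[0,0,3.5,0,0,0],[0,0,3.5,0,0,0],[0,0,3.5,0,0,0],[0,0,3.5,0,0,0]])

```text
clock: 2.9
eef_pos: [489.3, -202.3, 200.2]
eef_rot: [-3.142, 0.001, 2.692]
wrist_force: [-0.2, -0.3, -0.4]
finger_gap: 94.2
```

Run:
```python
from mv import *
print(apply([0,0,3.5,0,0,0]))
s=read_state();print(s["eef_pos"],s["eef_rot"],s["clock"])
c=cam("wrist")
s=read_state();print(s["eef_pos"],s["eef_rot"],s["clock"],s["joints"])
h,st=np.load("hs.npy")
n=np.array([np.cos(h[2]),np.sin(h[2]),0]);y=np.array([-n[1],n[0],0]);o=np.array([h[0],h[1],0])
P=[o+a*n+b*y+[0,0,145] for a in(-2.5,2.5) for b in (45,-45)]
print(proj(c,P))
crop(c,190,120,320,260,4,"pics/w2.png",proj(c,P))
```

```text
[ 489.21047105 -202.18175422  199.946         2.6918    ]
[ 489.31473593 -202.2585579   200.24155139] [-3.14154902e+00  5.68614975e-04  2.69168641e+00] 2.9
[ 489.28011813 -202.20023679  200.16219387] [3.14158500e+00 3.82023228e-04 2.69172984e+00] 2.95 [-4.61079726e-01  2.58244388e-01  1.58673180e+00  1.24047281e-05
  1.29623455e+00 -1.58201661e+00]
[[252.6016202  157.42181292]
 [252.79321486 254.20349832]
 [258.44799329 157.4244498 ]
 [258.14504818 254.20636526]]
```

View pics/w2.png

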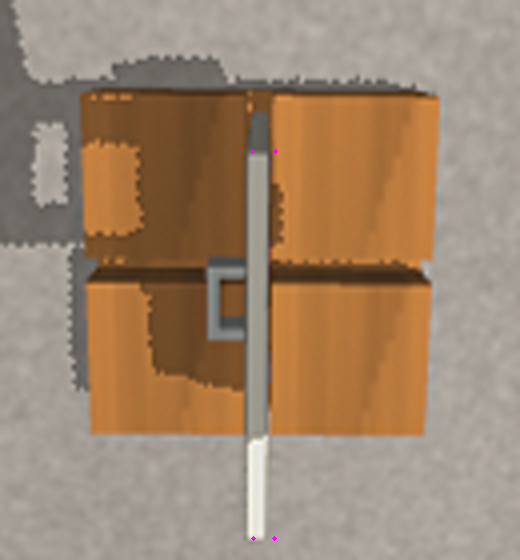

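servo_tool(series=[[0,-0.05,1,0,0,0],[0,-0.1,2.2,0,0,0],[0,-0.1,3.4,0,0,0],[0,-0.1,4.6,0,0,0],[0,-0.1,5.8,0,0,0],[0,-0.1,6.8,0,0,0],[0,-0.1,7.5,0,0,0],[0,-0.1,7.9,0,0,0],[0,-0.1,7.9,0,0,0],[0,-0.1,7.9,0,0,0]])

```text
clock: 3.78
eef_pos: [488.9, -203.1, 121.2]
eef_rot: [3.142, 0.0, 2.692]
wrist_force: [0.6, -0.5, -0.7]
finger_gap: 94.2
```

servo_tool(series=[[0,0,0,0,0,0],[0,0,0,0,0,0],[0,0,0,0,0,0],[0,0,0,0,0,0],[0,0,0,0,0,0],[0,0,0,0,0,0],[0,0,0,0,0,0],[0,0,0,0,0,0],[0,0,0,0,0,0],[0,0,0,0,0,0]], gripper=0, grip_force=35)

```text
clock: 4.62
eef_pos: [488.8, -203.1, 120.9]
eef_rot: [3.142, -0.0, 2.692]
wrist_force: [-0.3, 0.5, -0.0]
finger_gap: 30.6
```

Run:
```python
from mv import *
print(apply([0,-.1,7.9,0,0,0]))
c=cam("wrist");s=read_state();print(s["eef_pos"],s["eef_rot"],s["finger_gap"],s["wrist_force"],s["moment"],s["clock"])
crop(c,100,120,400,340,2.6,"pics/w3.png")
```

```text
[ 488.77569223 -203.08229149  120.946         2.6918    ]
[ 488.76854068 -203.09318098  120.93798177] [-3.14157582e+00 -5.67399723e-06  2.69180579e+00] 26.95256304235542 [-1.0641524  -0.00563302 -0.41070551] [ 0.00849693 -0.12697728  0.03438552] 4.6667
```

View pics/w3.png

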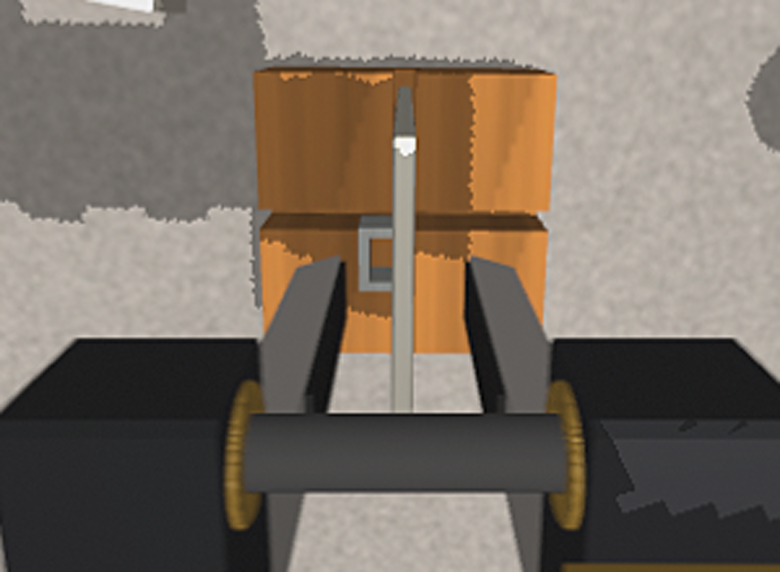

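servo_tool(series=[[0,0,0,0,0,0],[0,0,0,0,0,0],[0,0,0,0,0,0],[0,0,0,0,0,0],[0,0,0,0,0,0],[0,0,0,0,0,0],[0,0,0,0,0,0],[0,0,0,0,0,0],[0,0,0,0,0,0],[0,0,0,0,0,0]])

```text
clock: 5.5
eef_pos: [488.8, -203.1, 121.0]
eef_rot: [-3.142, -0.0, 2.692]
wrist_force: [-0.5, 0.3, -0.5]
finger_gap: 4.9
```

servo_tool(series=[[0,0,-0.5,0,0,0],[0,0,-1.5,0,0,0],[0,0,-3.5,0,0,0],[0,0,-6,0,0,0],[0,0,-8.5,0,0,0],[0,0,-11,0,0,0],[0,0,-13.5,0,0,0],[0,0,-16,0,0,0],[0,0,-17,0,0,0],[0,0,-17,0,0,0]])

```text
clock: 6.33
eef_pos: [489.3, -203.3, 293.6]
eef_rot: [-3.142, 0.004, 2.692]
wrist_force: [0.3, -0.1, -0.5]
finger_gap: 4.6
```

Run:
```python
from mv import *
print(apply([0,0,-17,0,0,0]))
h,st=np.load("hs.npy");print(st)
c=cam("wrist");s=read_state();print(s["eef_pos"],s["eef_rot"],s["finger_gap"],s["wrist_force"],s["moment"],s["clock"])
crop(c,100,120,400,340,2.6,"pics/w4.png")
# hover target: panel mid at stand x 81.5 ; keep grasp offsets 0 ; view point offset +40mm outward
a=st[2];o=st[:2]
for d in (81.5,125):
    p=o+d*np.array([np.cos(a),np.sin(a)])
    print(d,p,rowof([p[0],p[1],291,a+np.pi/2]))
```

```text
[ 488.77569223 -203.08229149  290.946         2.6918    ]
[ 4.55081564e+02  2.51333265e+02 -5.68614312e-02]
[ 488.87576407 -203.12011935  291.37223493] [-3.14158966e+00  1.40700656e-03  2.69179892e+00] 4.607104811505323 [-0.04512286  0.63059522 -1.85176269] [ 0.04645952 -0.09560755  0.02579534] 6.3833
81.5 [536.44984581 246.70155508] [ 1.52624138e+01  4.25774830e+01 -5.40000000e-03  0.00000000e+00
  0.00000000e+00  1.17786510e+00]
125 [579.87954217 244.22941549] [ 1.12439244e+01  4.42430889e+01 -5.40000000e-03  0.00000000e+00
  0.00000000e+00  1.17786510e+00]
```

View pics/w4.png

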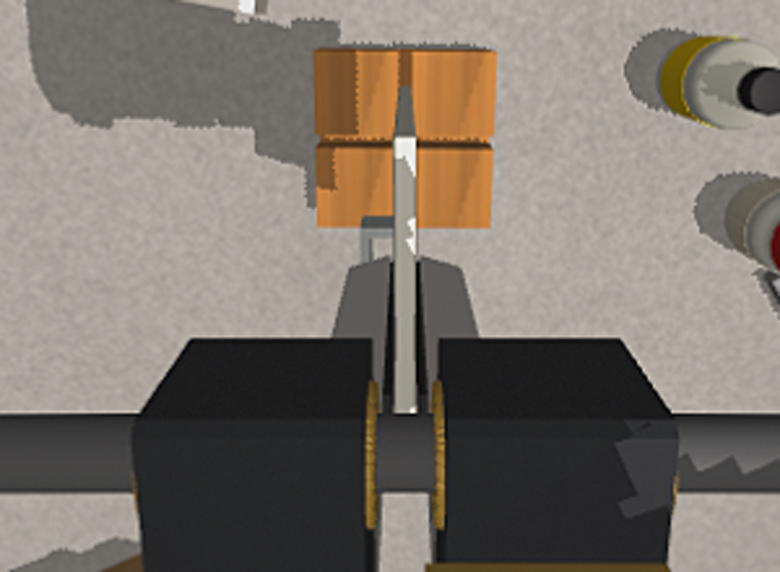

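servo_tool(series=[[0.4,1.5,0,0,0,0.04],[0.9,3.5,0,0,0,0.09],[1.5,5.8,0,0,0,0.15],[2.1,8.2,0,0,0,0.21],[2.7,10.6,0,0,0,0.28],[3.3,13,0,0,0,0.35],[3.9,15.4,0,0,0,0.42],[4.5,17.8,0,0,0,0.48],[5.1,20.2,0,0,0,0.54],[5.6,22.1,0,0,0,0.6]])

```text
clock: 7.22
eef_pos: [534.1, 21.9, 288.9]
eef_rot: [-3.139, -0.002, 2.089]
wrist_force: [-0.2, -0.3, -0.9]
finger_gap: 4.8
```

Run:
```python
from mv import *
print(apply([5.6,22.1,0,0,0,.6]))
h,st=np.load("hs.npy")
s=read_state();print(s["eef_pos"],s["eef_rot"],s["finger_gap"],s["clock"])
a=st[2];o=st[:2]
for d in (125,):
    p=o+d*np.array([np.cos(a),np.sin(a)])
    print(d,p,rowof([p[0],p[1],291,a+np.pi/2]))
```

```text
[534.43172431  20.28405946 290.946        2.0918    ]
[534.11191124  21.93792754 288.92694958] [-3.13922075e+00 -1.60221026e-03  2.08931795e+00] 4.752159908500513 7.2167
125 [579.87954217 244.22941549] [ 1.71610603e+01  1.50886804e+01 -5.40000000e-03  0.00000000e+00
  0.00000000e+00  5.77865104e-01]
```

servo_tool(series=[[2.1,1.8,0,0,0,0.07],[4.2,3.7,0,0,0,0.14],[6.3,5.5,0,0,0,0.21],[8.4,7.4,0,0,0,0.28],[10.5,9.2,0,0,0,0.35],[12.6,11.1,0,0,0,0.42],[14.6,12.8,0,0,0,0.49],[16.2,14.2,0,0,0,0.55],[17.16,15.1,0,0,0,0.578],[17.16,15.1,0,0,0,0.578]])

```text
clock: 8.05
eef_pos: [579.5, 246.4, 288.1]
eef_rot: [-3.138, 0.001, 1.515]
wrist_force: [-0.1, -1.0, -1.0]
finger_gap: 4.9
```

servo_tool(series=[[0,0,0,0,0,0],[0,0,0,0,0,0],[0,0,0,0,0,0],[0,0,0,0,0,0],[0,0,0,0,0,0],[0,0,0,0,0,0],[0,0,0,0,0,0],[0,0,0,0,0,0],[0,0,0,0,0,0],[0,0,0,0,0,0]])

```text
clock: 8.88
eef_pos: [580.0, 244.3, 291.0]
eef_rot: [3.142, -0.0, 1.514]
wrist_force: [1.1, 0.3, -0.2]
finger_gap: 4.8
```

Run:
```python
from mv import *
print(apply([17.16,15.1,0,0,0,.578]))
s=read_state();print(s["eef_pos"],s["eef_rot"],s["finger_gap"],s["wrist_force"],s["clock"])
for n in ("wrist","side","top"):
    c=cam(n);np.save(f"c_{n}.npy",c,allow_pickle=True)
    if n=="wrist": crop(c,80,60,400,300,2.5,"pics/w5.png")
    if n=="side": crop(c,130,150,250,250,6,"pics/s5.png")
    if n=="top": crop(c,130,130,230,230,6,"pics/t5.png")
```

```text
[579.9829965  244.27656291 290.946        1.5138    ]
[579.98391075 244.27631943 290.95113839] [ 3.14155730e+00 -1.48100816e-05  1.51388244e+00] 4.803699977289855 [ 1.13897842  0.2887953  -0.2139345 ] 8.8833
```

View pics/w5.png

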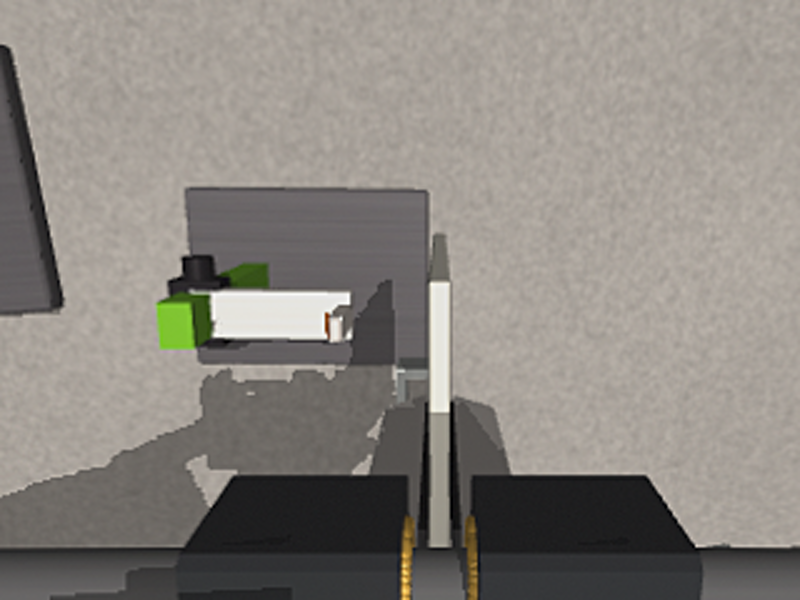

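View pics/s5.png

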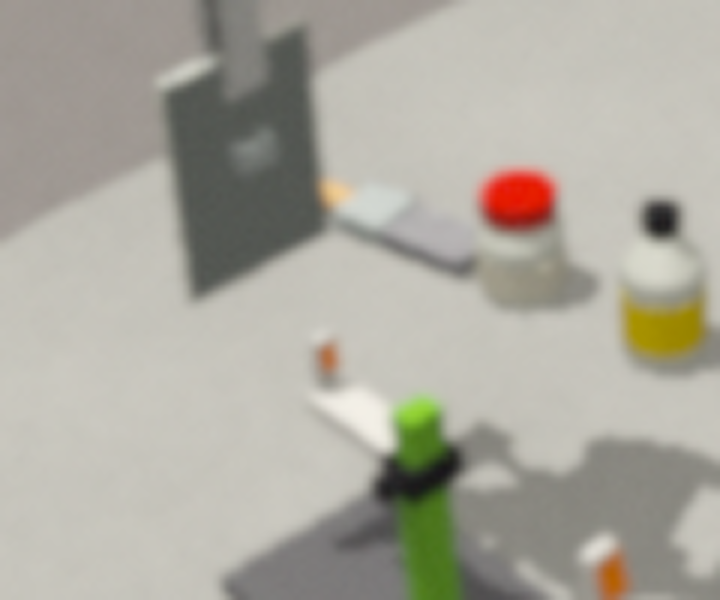

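View pics/t5.png

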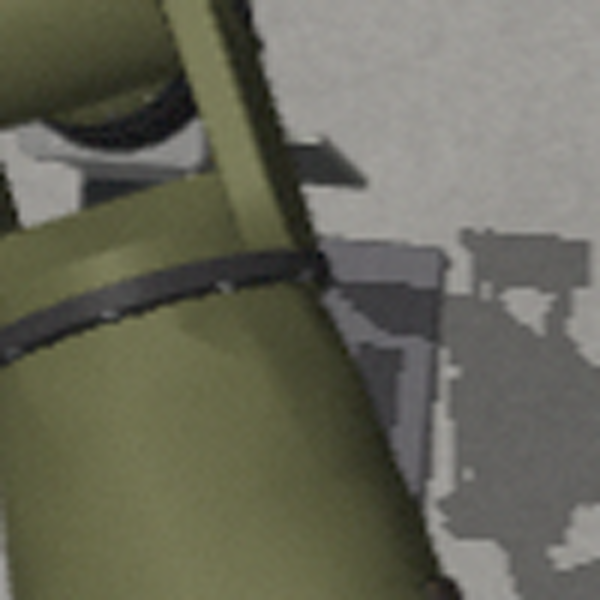

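Run:
```python
from h import *
c=np.load("c_wrist.npy",allow_pickle=True).item()
crop(c,138,165,228,205,8.5,"pics/w5a.png")
crop(c,225,140,285,225,7,"pics/w5b.png")
```

```text
(no output)
```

View pics/w5a.png

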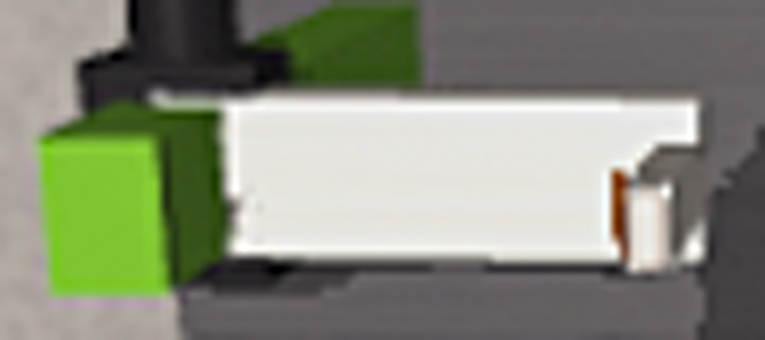

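View pics/w5b.png

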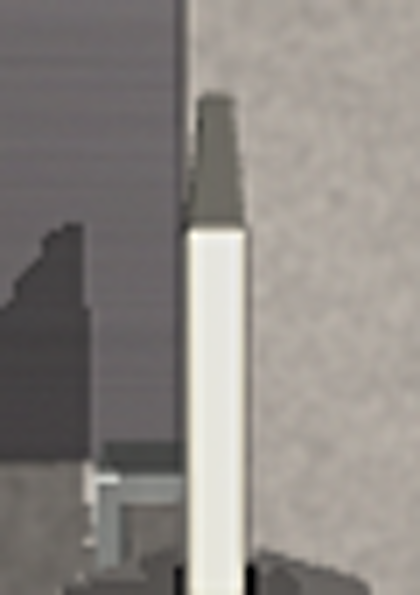

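```bash
cat > fit5.py <<'E'
from h import *
from scipy.optimize import least_squares
c=np.load("c_wrist.npy",allow_pickle=True).item()
Tt=c["pose"]@np.linalg.inv(c["mount"]); 
def T(x0,y0,k,u): return np.array(u)/k+[x0,y0]-0.5
def w(p,L):
    cc,si=np.cos(p[2]),np.sin(p[2]);L=np.array(L,float)
    return np.c_[p[0]+cc*L[:,0]-si*L[:,1],p[1]+si*L[:,0]+cc*L[:,1],L[:,2]]
uvp=T(138,165,8.5,[[40,138],[152,135],[168,293],[52,296],[700,97],[705,260],[648,228]])
uvb=T(80,60,2.5,[[185,188],[428,190]])
def pts(q):
    h=q[3]
    return w(q[:3],[[-8,11,160],[8,11,160],[8,-11,160],[-8,-11,160],[78,12,h],[78,-12,h],[75,0,h+33],[-45,60,14],[115,60,14]])
uv=np.r_[uvp,uvb];wt=np.array([1,1,1,1,1,1,1,.6,.6])[:,None]
def f(q): 
    e=(proj(c,pts(q))-uv)*wt
    e[6,1]*=.3
    return e.ravel()
r=least_squares(f,[455,251,-.057,132],loss='soft_l1');st=r.x
print("stand",st.round(3));print(f(st).reshape(-1,2).round(2).tolist())
# panel in world: x,y centre, yaw, zbottom, tilt about its y
uq=T(225,140,7,[[188,230],[245,230],[197,93],[233,93],[97,478]])
def pp(q):
    Rr=R.from_euler('ZY',[q[2],q[4]]).as_matrix()
    L=np.array([[-2.5,45,130],[2.5,45,130],[-2.5,45,0],[2.5,45,0],[-13.5,10,82]])
    return (L-[0,0,118])@Rr.T+[q[0],q[1],q[3]+118]
f2=lambda q:(proj(c,pp(q))-uq).ravel()
yaw0=1.5139-np.pi/2
g=lambda q:np.r_[f2(q),(q[3]-185)*.3,(q[2]-yaw0)*200]
r2=least_squares(g,[580,244,yaw0,185,0]);print("panel",r2.x.round(4),f2(r2.x).reshape(-1,2).round(2).tolist())
p=r2.x
E
python3 - <<'E'
exec(open('fit5.py').read())
n=np.array([np.cos(st[2]),np.sin(st[2])]);y=np.array([-n[1],n[0]])
np_=np.array([np.cos(p[2]),np.sin(p[2])])
print("prong",st[:2]+75*n,"staple",p[:2]-6.5*np_, "tcp",Tt[:3,3])
d=p[:2]-6.5*np_-st[:2]-75*n
print("staple rel prong x,y",d@n,d@y,"yawdiff",p[2]-st[2])
E
```

```text
stand [ 4.57671e+02  2.51035e+02 -6.50000e-02  1.31202e+02]
[[-0.27, -0.15], [0.51, 0.34], [0.09, 0.24], [0.01, -0.24], [-0.03, 0.32], [-0.21, -0.29], [0.11, 0.01], [-0.65, -0.33], [0.1, -0.18]]
panel [ 5.800746e+02  2.440621e+02 -5.640000e-02  1.851072e+02 -1.000000e-04] [[-0.19, 0.01], [0.38, 0.01], [0.25, 0.13], [-0.06, 0.13], [-0.39, -0.22]]
prong [532.51095867 246.1400774 ] staple [573.58492655 244.42821801] tcp [579.98391075 244.27631943 290.95113839]
staple rel prong x,y 41.09811680395304 0.9726741385573887 yawdiff 0.00895519980342356
```

Run:
```python
from mv import *
c=getc();print(rowof([c[0]-41.07,c[1]+1.71,225,c[3]-.004]))
```

```text
[-6.32348731e-02 -4.11007194e+00  6.59460000e+00  0.00000000e+00
  0.00000000e+00  4.00000000e-03]
```

servo_tool(series=[[0,-0.5,0,0,0,0],[0,-1.3,0,0,0,0],[-0.02,-2.1,0,0,0,0],[-0.04,-2.9,0,0,0,0.002],[-0.06,-3.5,0,0,0,0.004],[-0.06,-3.8,0,0,0,0.004],[-0.06,-3.8,0,0,0,0.004],[-0.06,-3.8,0,0,0,0.004],[-0.06,-3.8,0.4,0,0,0.004],[-0.06,-3.8,0.8,0,0,0.004]])

```text
clock: 9.87
eef_pos: [542.3, 245.8, 282.5]
eef_rot: [3.141, -0.0, 1.51]
wrist_force: [-0.1, 0.1, -1.5]
finger_gap: 4.8
```

servo_tool(series=[[0,0,0.7,0,0,0],[0,0,1.4,0,0,0],[0,0,2.1,0,0,0],[0,0,2.8,0,0,0],[0,0,3.5,0,0,0],[0,0,4.2,0,0,0],[0,0,4.9,0,0,0],[0,0,5.4,0,0,0],[0,0,5.8,0,0,0],[0,0,5.8,0,0,0]])

```text
clock: 10.7
eef_pos: [541.8, 245.7, 224.0]
eef_rot: [-3.141, 0.0, 1.51]
wrist_force: [0.1, -0.1, -0.0]
finger_gap: 4.8
```

servo_tool(series=[[0,0,0,0,0,0],[0,0,0,0,0,0],[0,0,0,0,0,0],[0,0,0,0,0,0],[0,0,0,0,0,0],[0,0,0,0,0,0],[0,0,0,0,0,0],[0,0,0,0,0,0],[0,0,0,0,0,0],[0,0,0,0,0,0]])

```text
clock: 11.53
eef_pos: [542.0, 245.8, 224.9]
eef_rot: [-3.142, 0.0, 1.51]
wrist_force: [0.2, 0.2, -0.8]
finger_gap: 4.7
```

Run:
```python
from mv import *
apply([-.06,-3.8,.8,0,0,.004]);print(apply([0,0,5.8,0,0,0]))
s=read_state();print(s["eef_pos"],s["eef_rot"],s["finger_gap"],s["wrist_force"],s["clock"])
for n in ("wrist","side"):
    c=cam(n);np.save(f"c6_{n}.npy",c,allow_pickle=True)
    if n=="wrist": crop(c,130,100,330,270,4,"pics/w6.png")
    if n=="side": crop(c,140,150,240,250,6,"pics/s6.png")
```

```text
[542.01052355 245.84222517 224.946        1.5098    ]
[542.00118026 245.83903543 224.91083598] [-3.14151014e+00  2.80864956e-05  1.50979044e+00] 4.682279015077608 [ 0.2282616   0.15378144 -0.76280895] 11.5333
```

View pics/w6.png

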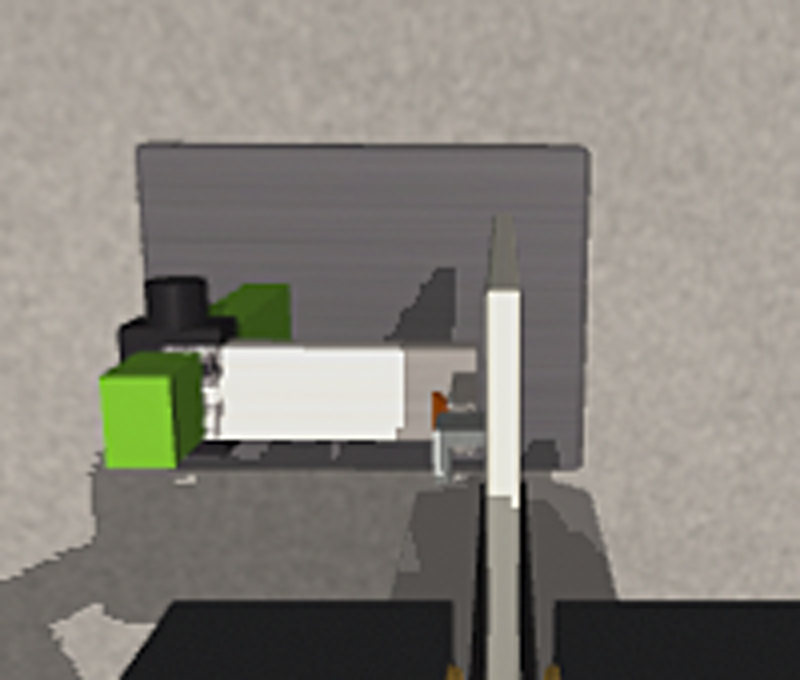

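View pics/s6.png

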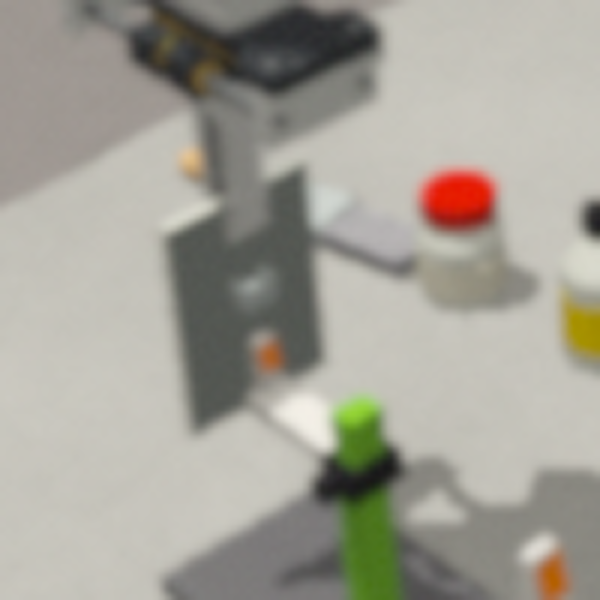

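```bash
cat > fit6.py <<'E'
from h import *
exec(open('fit5.py').read())
c6=np.load("c6_wrist.npy",allow_pickle=True).item()
h=st[3]
E
python3 - <<'E'
exec(open('fit6.py').read())
A=w(st[:3],[[-8,11,160],[8,11,160],[8,-11,160],[-8,-11,160],[78,12,h],[72,6,h+28],[78,6,h+28],[72,0,h+34],[78,0,h+34],[-45,60,14],[115,60,14]])
S=w([542.0,245.84,1.5098-np.pi/2],[[x,y,225-37.85-68+z] for x,y,z in [(-13.5,10,82),(-10.5,7,82),(-13.5,10,68),(-2.5,45,130),(2.5,45,130),(-2.5,45,0),(2.5,45,0)]])
print(proj(c6,A).round(1).tolist(),proj(c6,S).round(1).tolist())
crop(c6,220,165,270,230,11,"pics/w6a.png",np.r_[proj(c6,A),proj(c6,S)])
E
```

```text
stand [ 4.57671e+02  2.51035e+02 -6.50000e-02  1.31202e+02]
[[-0.27, -0.15], [0.51, 0.34], [0.09, 0.24], [0.01, -0.24], [-0.03, 0.32], [-0.21, -0.29], [0.11, 0.01], [-0.65, -0.33], [0.1, -0.18]]
panel [ 5.800746e+02  2.440621e+02 -5.640000e-02  1.851072e+02 -1.000000e-04] [[-0.19, 0.01], [0.38, 0.01], [0.25, 0.13], [-0.06, 0.13], [-0.39, -0.22]]
[[154.5, 193.6], [172.0, 193.7], [173.6, 216.6], [156.5, 216.5], [248.9, 186.6], [241.8, 199.1], [248.3, 199.1], [241.5, 207.1], [248.1, 207.2], [162.4, 135.1], [277.2, 135.8]] [[237.8, 207.3], [241.7, 211.0], [238.9, 202.6], [251.0, 172.0], [259.7, 172.0], [252.8, 152.7], [257.6, 152.7]]
```

View pics/w6a.png

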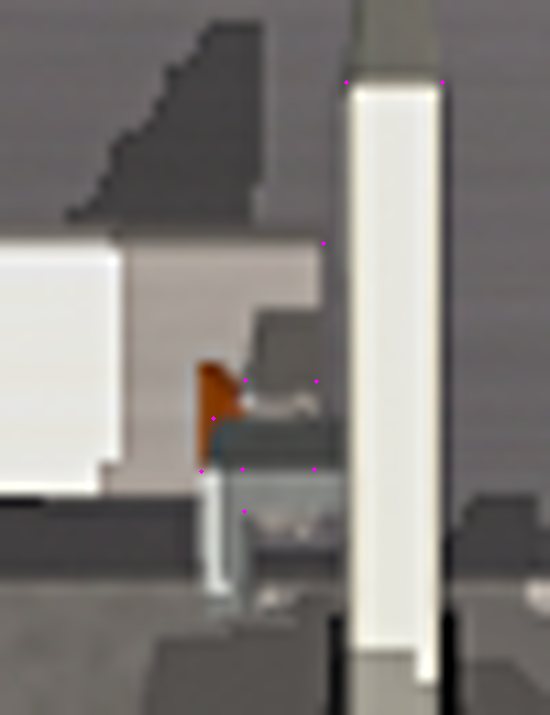

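servo_tool(series=[[0,-0.1,0,0,0,0],[0,-0.2,0,0,0,0],[0,-0.31,0,0,0,0],[0,-0.31,0,0,0,0],[0,-0.31,0.3,0,0,0],[0,-0.31,0.6,0,0,0],[0,-0.31,0.9,0,0,0],[0,-0.31,1.2,0,0,0],[0,-0.31,1.5,0,0,0],[0,-0.31,1.5,0,0,0]])

```text
clock: 12.47
eef_pos: [538.7, 245.9, 209.1]
eef_rot: [-3.141, 0.0, 1.51]
wrist_force: [0.1, 0.0, -1.9]
finger_gap: 4.9
```

servo_tool(series=[[0,0,0.0,0,0,0],[0,0,0.05,0,0,0],[0,0,0.1,0,0,0],[0,0,0.15,0,0,0],[0,0,0.2,0,0,0],[0,0,0.25,0,0,0],[0,0,0.3,0,0,0],[0,0,0.35,0,0,0],[0,0,0.4,0,0,0],[0,0,0.4,0,0,0]])

```text
clock: 13.3
eef_pos: [538.9, 246.0, 205.8]
eef_rot: [-3.141, 0.0, 1.51]
wrist_force: [1.0, 0.1, -1.8]
finger_gap: 4.6
```

Run:
```python
from mv import *
apply([0,-.31,1.5,0,0,0]);print(apply([0,0,.4,0,0,0]))
c=cam("wrist");s=read_state();print(s["eef_pos"],s["eef_rot"],s["finger_gap"],s["wrist_force"],s["moment"],s["clock"])
crop(c,210,150,280,230,8,"pics/w7.png")
```

```text
[538.91628862 246.03119655 205.946        1.5098    ]
[538.90487089 246.01761261 205.91007947] [-3.14153193e+00  4.63771174e-07  1.50976250e+00] 5.050452253619234 [-0.04282807  1.15560896 -1.47392407] [-0.0482111  -0.14955129 -0.00027366] 13.35
```

View pics/w7.png

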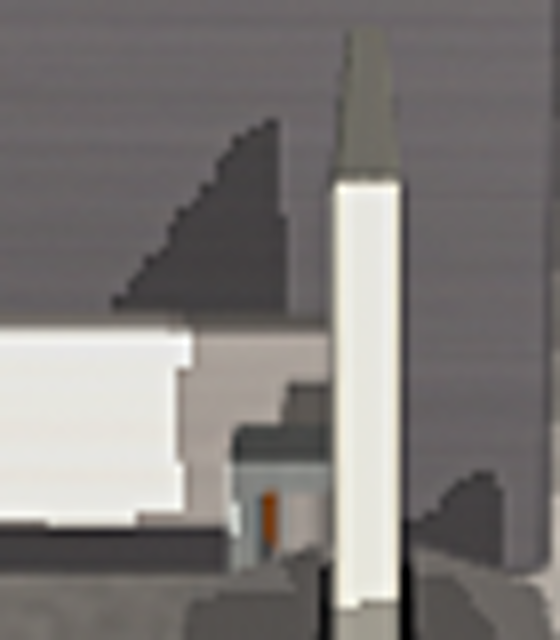

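servo_tool(series=[[0,0,0.05,0,0,0],[0,0,0.1,0,0,0],[0,0,0.15,0,0,0],[0,0,0.2,0,0,0],[0,0,0.25,0,0,0],[0,0,0.3,0,0,0],[0,0,0.35,0,0,0],[0,0,0.4,0,0,0],[0,0,0.4,0,0,0],[0,0,0.4,0,0,0]])

```text
clock: 14.18
eef_pos: [538.9, 246.0, 201.9]
eef_rot: [3.142, 0.0, 1.51]
wrist_force: [0.2, -0.4, -1.1]
finger_gap: 4.7
```

servo_tool(series=[[0,0,0.03,0,0,0],[0,0,0.06,0,0,0],[0,0,0.09,0,0,0],[0,0,0.12,0,0,0],[0,0,0.15,0,0,0],[0,0,0.18,0,0,0],[0,0,0.2,0,0,0],[0,0,0.2,0,0,0],[0,0,0.2,0,0,0],[0,0,0.2,0,0,0]])

```text
clock: 15.02
eef_pos: [538.9, 246.0, 200.0]
eef_rot: [-3.142, -0.0, 1.51]
wrist_force: [0.6, -0.2, -1.4]
finger_gap: 4.5
```

servo_tool(series=[[0,0,0.03,0,0,0],[0,0,0.06,0,0,0],[0,0,0.09,0,0,0],[0,0,0.12,0,0,0],[0,0,0.15,0,0,0],[0,0,0.18,0,0,0],[0,0,0.2,0,0,0],[0,0,0.2,0,0,0],[0,0,0.2,0,0,0],[0,0,0.2,0,0,0]])

```text
clock: 15.85
eef_pos: [538.9, 246.0, 198.0]
eef_rot: [3.142, -0.0, 1.51]
wrist_force: [0.4, 0.3, -0.2]
finger_gap: 5.0
```

servo_tool(series=[[0,0,0.02,0,0,0],[0,0,0.04,0,0,0],[0,0,0.06,0,0,0],[0,0,0.08,0,0,0],[0,0,0.1,0,0,0],[0,0,0.12,0,0,0],[0,0,0.14,0,0,0],[0,0,0.15,0,0,0],[0,0,0.15,0,0,0],[0,0,0.15,0,0,0]])

```text
clock: 16.68
eef_pos: [538.8, 246.0, 196.5]
eef_rot: [-3.141, -0.0, 1.51]
wrist_force: [-1.1, 0.7, 0.4]
finger_gap: 4.8
```

Run:
```python
from mv import *
apply([0,0,.4,0,0,0]);apply([0,0,.2,0,0,0]);apply([0,0,.2,0,0,0]);print(apply([0,0,.15,0,0,0]))
c=cam("wrist");s=read_state();print(s["eef_pos"],s["eef_rot"],s["finger_gap"],s["wrist_force"],s["moment"],s["clock"])
crop(c,210,150,280,230,8,"pics/w8.png")
```

```text
[538.91628862 246.03119655 196.446        1.5098    ]
[538.8680714  246.06660369 196.48378071] [-3.14151675e+00 -1.17664264e-05  1.50985424e+00] 4.67651245452868 [-1.9279486  -0.45233003  1.33794785] [ 0.0016603   0.3477823  -0.02209843] 16.7333
```

View pics/w8.png

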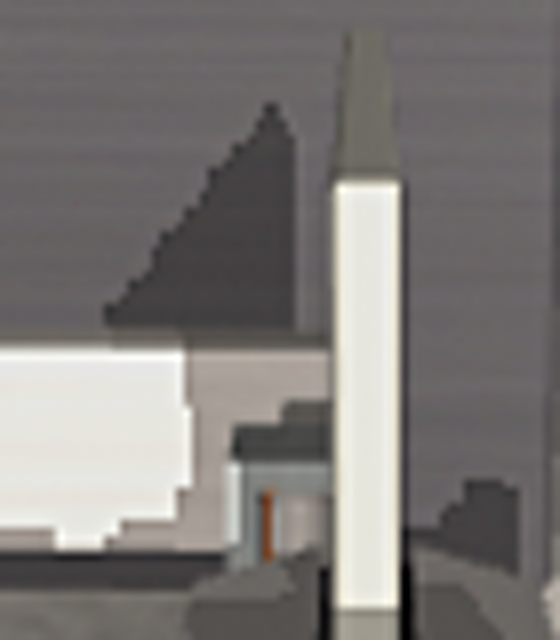

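servo_tool(series=[[0,0,0.015,0,0,0],[0,0,0.03,0,0,0],[0,0,0.045,0,0,0],[0,0,0.06,0,0,0],[0,0,0.075,0,0,0],[0,0,0.09,0,0,0],[0,0,0.1,0,0,0],[0,0,0.1,0,0,0],[0,0,0.1,0,0,0],[0,0,0.1,0,0,0]])

```text
clock: 17.57
eef_pos: [538.9, 246.0, 195.5]
eef_rot: [-3.141, -0.0, 1.51]
wrist_force: [-3.9, 0.2, 1.5]
finger_gap: 4.3
```

servo_tool(series=[[0,0,0.015,0,0,0],[0,0,0.03,0,0,0],[0,0,0.045,0,0,0],[0,0,0.06,0,0,0],[0,0,0.075,0,0,0],[0,0,0.09,0,0,0],[0,0,0.1,0,0,0],[0,0,0.1,0,0,0],[0,0,0.1,0,0,0],[0,0,0.1,0,0,0]])

```text
clock: 18.4
eef_pos: [538.8, 246.1, 194.5]
eef_rot: [-3.141, -0.0, 1.51]
wrist_force: [-5.2, -0.4, 5.0]
finger_gap: 5.2
```

servo_tool(series=[[0,-0.01,0.015,0,0,0],[0,-0.02,0.03,0,0,0],[0,-0.03,0.045,0,0,0],[0,-0.03,0.06,0,0,0],[0,-0.03,0.075,0,0,0],[0,-0.03,0.09,0,0,0],[0,-0.03,0.1,0,0,0],[0,-0.03,0.1,0,0,0],[0,-0.03,0.1,0,0,0],[0,-0.03,0.1,0,0,0]])

```text
clock: 19.23
eef_pos: [538.5, 246.1, 193.5]
eef_rot: [-3.141, -0.0, 1.51]
wrist_force: [-5.0, 0.3, 4.3]
finger_gap: 4.7
```

servo_tool(series=[[0,0,0.015,0,0,0],[0,0,0.03,0,0,0],[0,0,0.045,0,0,0],[0,0,0.06,0,0,0],[0,0,0.075,0,0,0],[0,0,0.09,0,0,0],[0,0,0.1,0,0,0],[0,0,0.1,0,0,0],[0,0,0.1,0,0,0],[0,0,0.1,0,0,0]])

```text
clock: 20.07
eef_pos: [538.4, 246.1, 192.7]
eef_rot: [-3.141, -0.0, 1.51]
wrist_force: [-6.3, 0.2, 6.5]
finger_gap: 4.6
```

Run:
```python
from mv import *
apply([0,0,.1,0,0,0]);apply([0,0,.1,0,0,0]);apply([0,-.03,.1,0,0,0]);print(apply([0,0,.1,0,0,0]))
c=cam("wrist");s=read_state();print(s["eef_pos"],s["eef_rot"],s["finger_gap"],s["wrist_force"],s["moment"],s["clock"])
crop(c,210,150,280,230,8,"pics/w9.png")
```

```text
[538.61684653 246.0494841  192.446        1.5098    ]
[538.44556559 246.11195618 192.6344304 ] [-3.14126337e+00 -6.75239518e-05  1.50989591e+00] 4.7991836546441435 [-6.79025891  0.0777462   6.09959951] [0.02605573 1.5320832  0.0098376 ] 20.1167
```

View pics/w9.png

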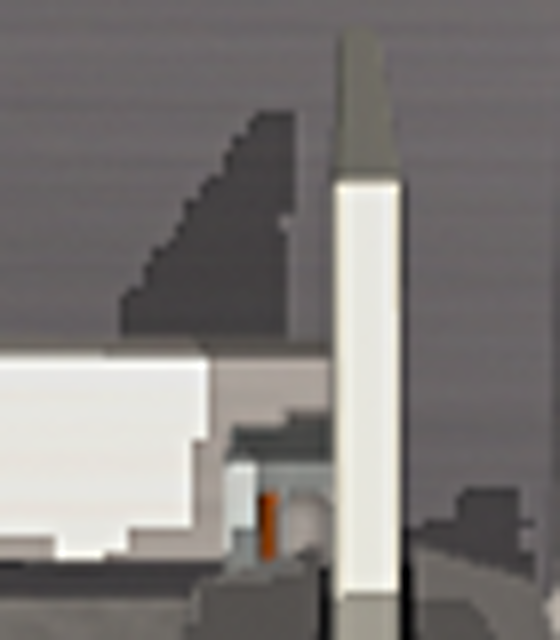

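servo_tool(series=[[0,-0.01,0.015,0,0,0],[0,-0.02,0.03,0,0,0],[0,-0.02,0.045,0,0,0],[0,-0.02,0.06,0,0,0],[0,-0.02,0.075,0,0,0],[0,-0.02,0.09,0,0,0],[0,-0.02,0.1,0,0,0],[0,-0.02,0.1,0,0,0],[0,-0.02,0.1,0,0,0],[0,-0.02,0.1,0,0,0]])

```text
clock: 20.95
eef_pos: [538.4, 246.2, 192.0]
eef_rot: [3.141, -0.0, 1.51]
wrist_force: [-7.4, -0.1, 9.2]
finger_gap: 4.7
```

servo_tool(series=[[0,0,0.015,0,0,0],[0,0,0.03,0,0,0],[0,0,0.045,0,0,0],[0,0,0.06,0,0,0],[0,0,0.075,0,0,0],[0,0,0.09,0,0,0],[0,0,0.1,0,0,0],[0,0,0.1,0,0,0],[0,0,0.1,0,0,0],[0,0,0.1,0,0,0]])

```text
clock: 21.78
eef_pos: [538.3, 246.2, 190.9]
eef_rot: [-3.142, -0.0, 1.51]
wrist_force: [-7.8, 0.2, 7.9]
finger_gap: 4.9
```

servo_tool(series=[[0,0,0.015,0,0,0],[0,0,0.03,0,0,0],[0,0,0.045,0,0,0],[0,0,0.06,0,0,0],[0,0,0.075,0,0,0],[0,0,0.09,0,0,0],[0,0,0.1,0,0,0],[0,0,0.1,0,0,0],[0,0,0.1,0,0,0],[0,0,0.1,0,0,0]])

```text
clock: 22.62
eef_pos: [538.3, 246.2, 189.8]
eef_rot: [-3.141, -0.0, 1.51]
wrist_force: [-6.9, 0.8, 7.8]
finger_gap: 4.6
```

servo_tool(series=[[0,0,0.015,0,0,0],[0,0,0.03,0,0,0],[0,0,0.045,0,0,0],[0,0,0.06,0,0,0],[0,0,0.075,0,0,0],[0,0,0.09,0,0,0],[0,0,0.1,0,0,0],[0,0,0.1,0,0,0],[0,0,0.1,0,0,0],[0,0,0.1,0,0,0]])

```text
clock: 23.45
eef_pos: [538.3, 246.2, 188.8]
eef_rot: [-3.142, -0.0, 1.51]
wrist_force: [-6.5, 1.0, 7.4]
finger_gap: 4.8
```

Run:
```python
from mv import *
apply([0,-.02,.1,0,0,0]);apply([0,0,.3,0,0,0]);print(getc())
c=cam("wrist");s=read_state();print(s["eef_pos"],s["eef_rot"],s["finger_gap"],s["wrist_force"],s["moment"],s["clock"])
crop(c,210,150,280,230,8,"pics/w10.png")
```

```text
[538.41721847 246.06167581 188.446        1.5098    ]
[538.286285   246.16597283 188.78676055] [-3.14146776e+00 -2.54842027e-04  1.50983812e+00] 4.8785183161308066 [-6.27972893  0.13353119  6.89849277] [ 0.09475363  1.52400023 -0.00425835] 23.5
```

View pics/w10.png

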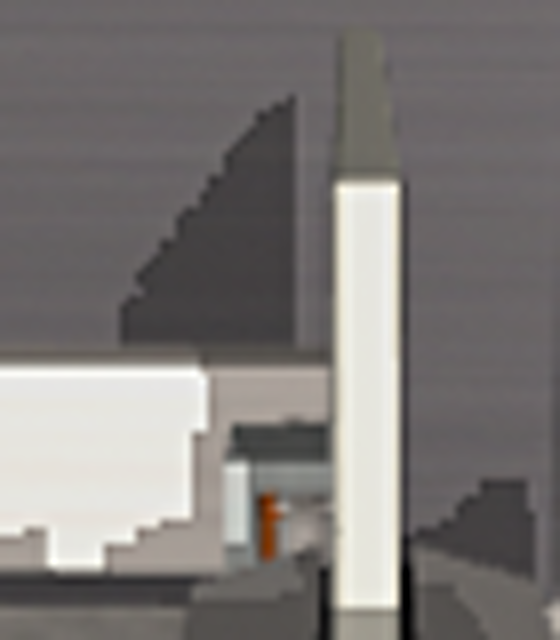

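servo_tool(series=[[0,0,0.03,0,0,0],[0,0,0.06,0,0,0],[0,0,0.09,0,0,0],[0,0,0.12,0,0,0],[0,0,0.15,0,0,0],[0,0,0.18,0,0,0],[0,0,0.21,0,0,0],[0,0,0.24,0,0,0],[0,0,0.27,0,0,0],[0,0,0.3,0,0,0]])

```text
clock: 24.33
eef_pos: [538.2, 246.1, 185.4]
eef_rot: [-3.141, -0.0, 1.51]
wrist_force: [-6.1, 0.9, 4.3]
finger_gap: 5.1
```

servo_tool(series=[[0,0,0.03,0,0,0],[0,0,0.06,0,0,0],[0,0,0.09,0,0,0],[0,0,0.12,0,0,0],[0,0,0.15,0,0,0],[0,0,0.18,0,0,0],[0,0,0.21,0,0,0],[0,0,0.24,0,0,0],[0,0,0.27,0,0,0],[0,0,0.3,0,0,0]])

```text
clock: 25.17
eef_pos: [538.2, 246.1, 182.3]
eef_rot: [-3.141, 0.0, 1.51]
wrist_force: [-6.2, -0.0, 3.7]
finger_gap: 4.8
```

servo_tool(series=[[0,0,0.03,0,0,0],[0,0,0.06,0,0,0],[0,0,0.09,0,0,0],[0,0,0.12,0,0,0],[0,0,0.15,0,0,0],[0,0,0.18,0,0,0],[0,0,0.21,0,0,0],[0,0,0.24,0,0,0],[0,0,0.27,0,0,0],[0,0,0.3,0,0,0]])

```text
clock: 26.0
eef_pos: [538.1, 246.1, 179.3]
eef_rot: [-3.141, 0.0, 1.51]
wrist_force: [-7.0, -0.1, 4.4]
finger_gap: 4.8
```

servo_tool(series=[[0,0,0.03,0,0,0],[0,0,0.06,0,0,0],[0,0,0.09,0,0,0],[0,0,0.12,0,0,0],[0,0,0.15,0,0,0],[0,0,0.18,0,0,0],[0,0,0.21,0,0,0],[0,0,0.24,0,0,0],[0,0,0.27,0,0,0],[0,0,0.3,0,0,0]])

```text
clock: 26.83
eef_pos: [538.1, 246.1, 176.3]
eef_rot: [-3.141, 0.0, 1.51]
wrist_force: [-5.7, 0.3, 3.5]
finger_gap: 4.9
```

servo_tool(series=[[0,0,0.02,0,0,0],[0,0,0.04,0,0,0],[0,0,0.06,0,0,0],[0,0,0.08,0,0,0],[0,0,0.1,0,0,0],[0,0,0.12,0,0,0],[0,0,0.14,0,0,0],[0,0,0.16,0,0,0],[0,0,0.18,0,0,0],[0,0,0.2,0,0,0]])

```text
clock: 27.67
eef_pos: [538.1, 246.1, 174.2]
eef_rot: [-3.141, 0.0, 1.51]
wrist_force: [-6.8, 1.9, 4.5]
finger_gap: 5.0
```

Run:
```python
from mv import *
apply([0,0,.9,0,0,0]);apply([0,0,.5,0,0,0]);print(getc())
c=cam("wrist");s=read_state();print(s["eef_pos"],s["eef_rot"],s["finger_gap"],s["wrist_force"],s["moment"],s["clock"])
crop(c,210,150,280,230,8,"pics/w11.png")
c=cam("side");crop(c,140,150,240,250,6,"pics/s11.png")
```

```text
[538.41721847 246.06167581 174.446        1.5098    ]
[538.11284293 246.10350655 174.24689977] [-3.14074528e+00  1.46764025e-04  1.50987363e+00] 4.622378742521465 [-6.37546833  0.2156959   3.26714278] [0.07487455 1.47121172 0.00293918] 27.7167
```

View pics/w11.png

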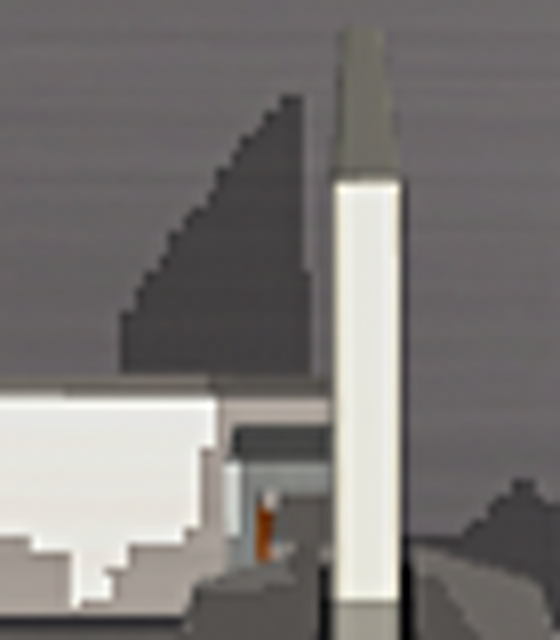

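View pics/s11.png

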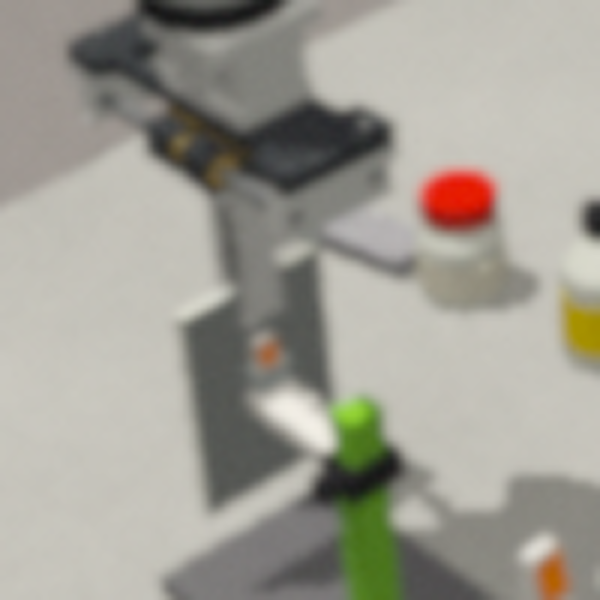

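servo_tool(series=[[0,0,0.02,0,0,0],[0,0,0.04,0,0,0],[0,0,0.06,0,0,0],[0,0,0.08,0,0,0],[0,0,0.1,0,0,0],[0,0,0.12,0,0,0],[0,0,0.14,0,0,0],[0,0,0.16,0,0,0],[0,0,0.18,0,0,0],[0,0,0.2,0,0,0]])

```text
clock: 28.6
eef_pos: [538.6, 246.0, 172.0]
eef_rot: [3.141, 0.0, 1.51]
wrist_force: [-0.3, 0.3, -1.1]
finger_gap: 4.7
```

servo_tool(series=[[0,0,0.01,0,0,0],[0,0,0.02,0,0,0],[0,0,0.03,0,0,0],[0,0,0.04,0,0,0],[0,0,0.05,0,0,0],[0,0,0.06,0,0,0],[0,0,0.07,0,0,0],[0,0,0.08,0,0,0],[0,0,0.09,0,0,0],[0,0,0.1,0,0,0]])

```text
clock: 29.43
eef_pos: [538.4, 246.1, 171.4]
eef_rot: [3.142, 0.0, 1.51]
wrist_force: [0.3, -0.3, -0.6]
finger_gap: 4.9
```

servo_tool(series=[[0,0,0.01,0,0,0],[0,0,0.02,0,0,0],[0,0,0.03,0,0,0],[0,0,0.04,0,0,0],[0,0,0.05,0,0,0],[0,0,0.06,0,0,0],[0,0,0.07,0,0,0],[0,0,0.08,0,0,0],[0,0,0.09,0,0,0],[0,0,0.1,0,0,0]])

```text
clock: 30.27
eef_pos: [538.4, 246.1, 170.4]
eef_rot: [-3.142, 0.0, 1.51]
wrist_force: [0.4, 0.1, -0.4]
finger_gap: 4.9
```

servo_tool(series=[[0,0,0.01,0,0,0],[0,0,0.02,0,0,0],[0,0,0.03,0,0,0],[0,0,0.04,0,0,0],[0,0,0.05,0,0,0],[0,0,0.05,0,0,0],[0,0,0.05,0,0,0],[0,0,0.05,0,0,0],[0,0,0.05,0,0,0],[0,0,0.05,0,0,0]])

```text
clock: 31.1
eef_pos: [538.5, 246.1, 170.1]
eef_rot: [3.141, -0.0, 1.51]
wrist_force: [-0.5, 0.4, 1.7]
finger_gap: 4.5
```

Run:
```python
from mv import *
apply([0,0,.45,0,0,0]);print(getc())
c=cam("wrist");s=read_state();print(s["eef_pos"],s["eef_rot"],s["finger_gap"],s["wrist_force"],s["moment"],s["clock"])
crop(c,210,150,280,230,8,"pics/w12.png")
c=cam("side");crop(c,140,150,240,250,6,"pics/s12.png")
```

```text
[538.41721847 246.06167581 169.946        1.5098    ]
[538.47193702 246.08252636 170.08760394] [ 3.14137365e+00 -1.23173506e-04  1.50980641e+00] 4.498242328223996 [-0.02457666  0.37325403  2.60867116] [-0.11714166  0.05088467 -0.00953451] 31.15
```

View pics/w12.png

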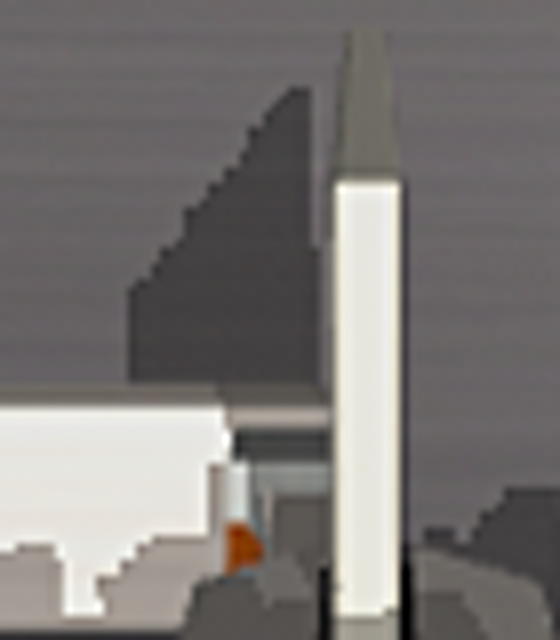

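View pics/s12.png

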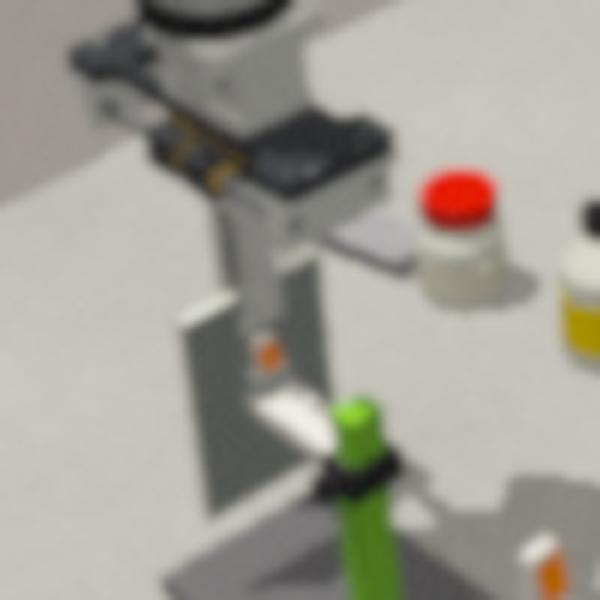

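servo_tool(series=[[0,0,0,0,0,0],[0,0,0,0,0,0],[0,0,0,0,0,0],[0,0,0,0,0,0],[0,0,0,0,0,0],[0,0,0,0,0,0],[0,0,0,0,0,0],[0,0,0,0,0,0],[0,0,0,0,0,0],[0,0,0,0,0,0]], gripper=3)

```text
clock: 32.03
eef_pos: [538.4, 246.1, 169.9]
eef_rot: [3.142, -0.0, 1.51]
wrist_force: [0.6, -0.3, 0.0]
finger_gap: 30.1
```

servo_tool(series=[[0,0,-0.3,0,0,0],[0,0,-1,0,0,0],[0,0,-2,0,0,0],[0,0,-3.5,0,0,0],[0,0,-5,0,0,0],[0,0,-7,0,0,0],[0,0,-9,0,0,0],[0,0,-11,0,0,0],[0,0,-12,0,0,0],[0,0,-12,0,0,0]])

```text
clock: 32.87
eef_pos: [539.0, 246.3, 292.9]
eef_rot: [3.138, -0.002, 1.51]
wrist_force: [0.7, -0.7, 0.3]
finger_gap: 30.0
```

Run:
```python
from mv import *
apply([0,0,-12,0,0,0])
s=read_state();print(s["eef_pos"],s["finger_gap"],s["wrist_force"],s["clock"])
c=cam("wrist");crop(c,130,80,330,250,4,"pics/w13.png")
c=cam("side");crop(c,140,150,240,250,6,"pics/s13.png")
```

```text
[538.95359423 246.2740469  292.93518941] 30.03253975428613 [ 0.71496654 -0.65023764  0.25428303] 32.8667
```

View pics/w13.png

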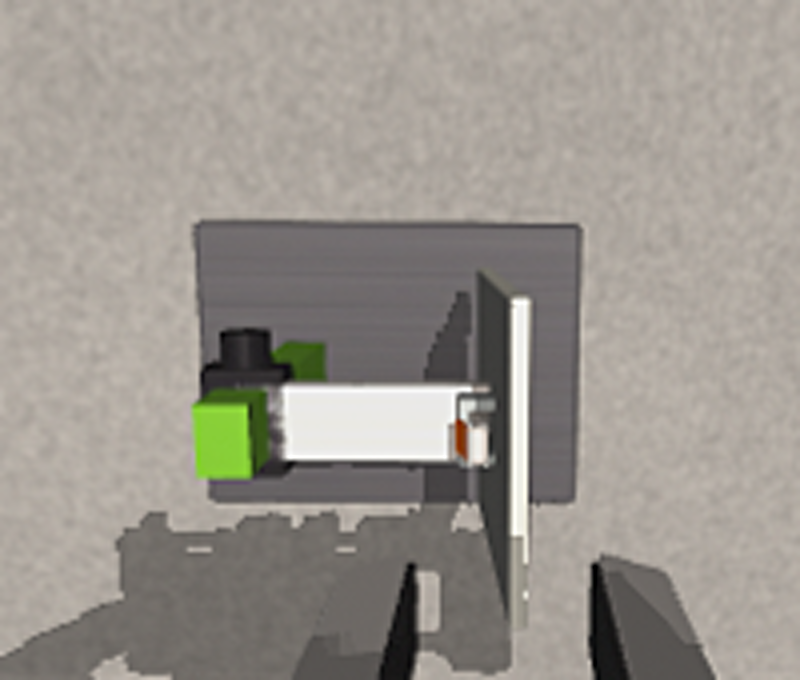

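View pics/s13.png

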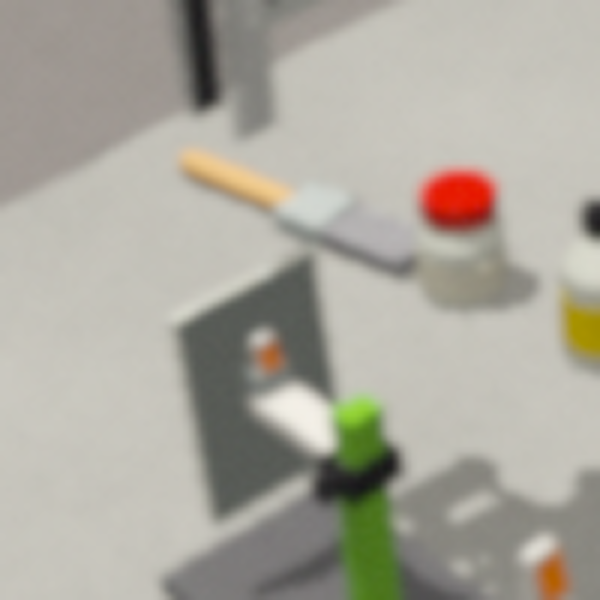

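servo_tool(series=[[0,0,0,0,0,0],[0,0,0,0,0,0],[0,0,0,0,0,0],[0,0,0,0,0,0],[0,0,0,0,0,0],[0,0,0,0,0,0],[0,0,0,0,0,0],[0,0,0,0,0,0],[0,0,0,0,0,0],[0,0,0,0,0,0]])

```text
clock: 33.8
eef_pos: [538.4, 246.0, 290.0]
eef_rot: [3.142, -0.0, 1.51]
wrist_force: [0.1, -0.3, -0.4]
finger_gap: 29.8
```

Run:
```python
from mv import *
s=read_state();print(s["eef_pos"],s["finger_gap"],s["wrist_force"],s["clock"])
c=cam("wrist");np.save("c14.npy",c,allow_pickle=True);crop(c,235,140,275,245,7,"pics/w14.png")
c=cam("top");crop(c,100,100,360,280,3,"pics/t14.png")
```

```text
[538.42529109 246.03518373 289.98572553] 29.848839739982786 [ 0.13622727 -0.26890763 -0.39296954] 33.8
```

View pics/w14.png

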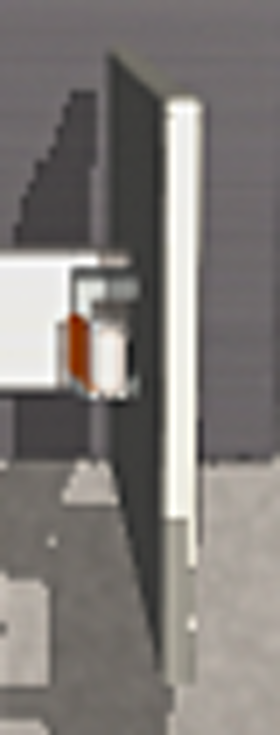

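View pics/t14.png

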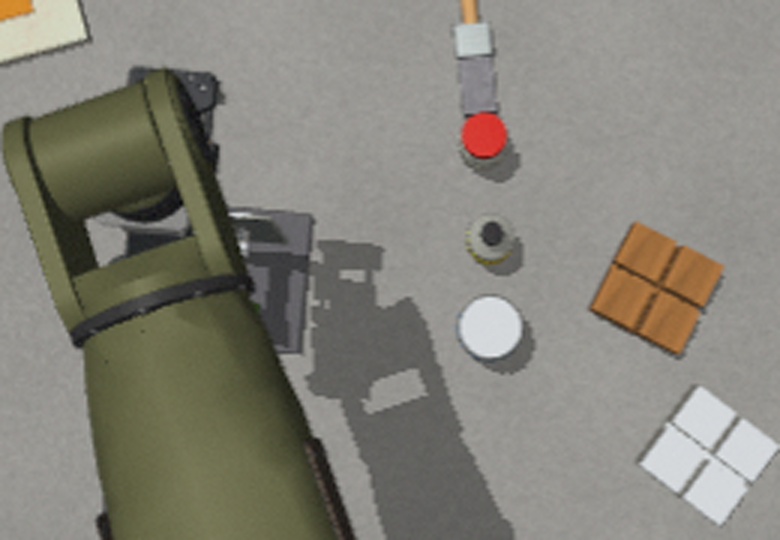

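Run:
```python
from h import *
from scipy.optimize import least_squares
c=np.load("c14.npy",allow_pickle=True).item()
u=np.array([[163,98],[203,100],[108,52],[160,683],[195,685]])/7+[235,140]-.5
L=np.array([[-2.5,45,130],[2.5,45,130],[-2.5,45,0],[-2.5,-45,130],[2.5,-45,130]])-[6.5*-1,0,68]
L=np.array([[-2.5,45,130],[2.5,45,130],[-2.5,45,0],[-2.5,-45,130],[2.5,-45,130]])-[-6.5,0,68]
def f(q):
    # q: staple x,y,z, yaw,tilt,roll
    Rr=R.from_euler('ZYX',q[3:]).as_matrix()
    return (proj(c,L@Rr.T+q[:3])-u).ravel()
g=lambda q:np.r_[f(q),(q[2]-131.2)*.3]
r=least_squares(g,[532.5,246,131,-.06,.05,0]);print(r.x.round(4),f(r.x).round(2))
d=r.x[:2]-[532.51,246.14];print(d)
```

```text
[ 5.320991e+02  2.454545e+02  1.306819e+02 -6.630000e-02  8.210000e-02
 -1.270000e-02] [ 0.4   0.07 -0.39 -0.22  0.   -0.04  0.2   0.3  -0.21 -0.1 ]
[-0.41093138 -0.68552947]
```

```bash
python3 -c "
from cell import *
print(sign_off())"
```

```text
the job is handed in; nothing more can be done
None
```

The panel is hanging on the smaller green stand's hook, swatches facing outward. The gripper has let go and moved clear, and the job is handed in at about 34 s of the 72 s allowed.

- **Method:** I gripped the panel by its plain top edge and drew it straight up out of the wooden holder. I turned it to face the stand and lined the staple up with the prong in the wrist camera.
- **Forces:** I lowered it in small steps and read the wrist force at the end of each. The highest readings were about 9 N upward and 8 N sideways, around 12 N combined, against the 20 N limit. The force dropped to nothing when the barb snapped out. I stopped at about 2.6 N of light contact with the arm and then released.
- **Last checks:** The wrist picture shows the staple on the arm with the orange barb out above it. A fit to that picture puts the staple within 1 mm of the prong's axis each way and the arm's top near 131 mm. The panel is nearly square to the stand and tilts about 0.08 rad, top outward; the limit is 0.17 rad. The tin, jar, varnish and brush look unmoved in the top picture.
- **Disagreements:** The top and wrist cameras differed by about 2.5 mm on where the prong was. I used the wrist camera, and the clean fit bore it out. The panel also tilted slightly in the grip while the barb pushed back, and straightened when the barb sprang out.

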